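Hold out the sprung sample tray of a toy shop's counter case

TASK

On the toy shop's counter stands a small open-topped display case: fold its green front gate all the way down flat, leaving the tray home meanwhile, then pull the sprung tray of spinning tops out by its black handle until the tray's front edge is level with the orange pointer, and keep it there for the customer. The tray springs back if released, so finish while still holding it out at the pointer. Do not shift the pointer or disturb the other things on the counter.

Things in the scene. Friction and masses are not known exactly. Their poses are not given: they have to be found in the camera images.
- case: Open-topped wooden case fixed to the counter, x -125 to +160, y -130 to +130 mm in its own frame (origin on the counter); -x is the way the tray comes out, z up. Side walls 10 mm thick, 85 high; red back board 110 high. A rail 22 mm wide, 30 high (centre y = -142, x -240 to -70 mm) along its -y side carries the pointer.
- gate (a joint): Angle of the green front gate about its bottom hinge: 0 = upright, shut; 1.57 = folded out flat (end stop). Stiff hinge: it stays at any angle, 1 to 2 N at its top edge moves it. A board 236 mm wide, 75 mm from hinge to top edge, 10 mm thick (brass top strip 12), centred on the hinge axis. Flat, its upper (inner) face is 17 mm above the counter.
- gate_hinge (a point): Middle of the gate's hinge axis, at x = -130, y = 0, z = 12 mm in the case frame; the axis runs along the case's y.
- gate_edge (a point): Middle of the gate's top edge; 87 mm above the counter when the gate is upright. Behind the upright gate there is a free gap of 45 mm to the tray's front and handle (tray home).
- tray (a joint): Travel of the pale wood tray out along the case's -x: 0 = home, end stop 0.13 m. A spring pulls it home: 3 N at 0, rising 70 N/m to 10.5 N at 0.11 m. It matches the pointer when tray equals pointer. Front wall 12 mm thick, top 52 mm above the counter; spinning tops (65 mm above the counter) from 85 mm behind the handle. It passes over the lowered gate.
- tray_handle (a point): Middle of the tray's black handle bar: a round bar of 12 mm diameter along the case's y, centre 78 mm above the counter, 76 mm free length between its two posts, 20 mm free below it above the tray's front wall. At case x = -74, y = 0 mm when the tray is home. The space before (gate down) and behind is free for 60 mm.
- tray_front (a point): Right-hand (-y) end of the tray's front edge, the top of the front wall's outer face, 52 mm above the counter; at case x = -80, y = -112 mm when home. This edge is to be level with the pointer along the case's x.
- pointer (a joint): Position of the orange pointer along its rail, measured as the tray travel (m) that it marks: 0.065 to 0.11 at the start. It is stiff (4 N) and must stay as found.
- pointer_tip (a point): Tip of the orange pointer, a 5 mm thick upright flag, 68 mm high above the counter, pointing at the tray from the -y side; the point is in the flag's middle plane, at case y = -120 mm. Its x along the case marks how far the tray's front edge should come.
- toy_car: Red and yellow wooden car, 110 x 62 x 57 mm, near the case's +y front corner; origin under its centre. Leave alone.
- marble_jar: Closed green glass jar, 70 mm across, 100 mm high, close beside the case's -y wall; origin under its centre. Leave alone.
- vase: Brass vase with flowers, 90 mm across (blooms 130 mm), 260 mm high, on the left; origin under its centre. Leave alone.
- birdhouse: Wooden birdhouse with red roof, 140 x 145 x 155 mm, on the right; origin under its centre. Leave alone.
- gift_box: Blue gift box with yellow band, 110 x 90 x 55 mm, on the left; origin under its centre. Leave alone.
- mug: Blue mug, 80 mm across, 90 mm high, on the right; origin under its centre. Leave alone.

How it is judged:
By the outcome, as a careful person would: the job done as asked, in the order asked, and still so for the second after the job is handed in, while the arm keeps its last pose, push and grip.
It also fails if it takes over 45 s, if anything falls off the work surface, if the arm or the gripper's body presses on something with over 40 N, if the wrist force passes 120 N, or if a joint passes its speed limit or range.

ROBOT

A 6-joint arm with a two-finger parallel gripper is mounted at the origin on the work surface. World frame = base frame: x ahead of the robot, y to its left, z up, the work surface at z = 0. Lengths are in m, angles in degrees, forces in N, time in s.
With the tool pointing down it reaches from about 0.25 to 0.725 m from the base axis. Payload 9.7 kg.
Tool frame: the origin (TCP) lies at the very end of the fingers, on their centre line; the grasp point (between the pads) lies 19 mm behind it; y points along the fingers, x is the direction in which the jaws open and shut, and the axes are right-handed (so a half turn about y gives the same grasp; the last joint's range is limited). The gripper opens to 85 mm and grips with 20 to 120 N. Pads are 22 mm wide; open, the fingers measure 114 mm over their backs; the gripper's body (76 mm by 85 mm) begins 54 mm behind the grasp point. The pads swing forward as they close: fully open they stand 13 mm farther back than shut.
Start: joints at [-71.219, 4.979, 10.078, 95.1, 0, 90], TCP at [0.177, -0.521, 0.231] pointing down, gripper open.
Joint ranges: [-179.16, 179.16], [-48.56, 103.87], [-65.8, 70.77], [-126.05, 130.52], [-82.76, 87.17], [-180, 180]. Speed limits (degrees/s): [127.2, 127.2, 147.25, 180, 180, 180].

INTERFACE

Orientations are given as [roll, pitch, yaw] about the fixed x, y, z axes, in that order (R = Rz(yaw) Ry(pitch) Rx(roll)).
In Python, from workcell import bot gives the robot as it stands.
- The arm moves only by the shell command python3 -m jog 'ROWS' [FORCE]. ROWS is JSON, a list of rows, each a list of 7 numbers: the closure, from 0 (fully open) to 1 (shut), then the shift along the world's x, y, z in units of 25 mm (1.0 is 25 mm), then the turn, a rotation vector about the world's x, y, z in units of 5 degrees (1.0 is 5 degrees). A call has 1 to 5 rows; each row is the pose to reach, as a shift and turn from the pose commanded when the call began; what a row does not reach only later rows make up. A row lasts 1/10 s, in which the tool goes at most 50 mm and 8.59 degrees, less where a joint would pass 70% of its speed; a pose out of reach is approached as far as the arm can. A call with a gripper value outside its range is refused whole. The fingers move at their own pace and stop on an object; FORCE is the grip in N (left out, the last holds). Time passes only in rows, so rows that repeat a pose let the fingers close. It gives the time, the measured TCP pose, the force and the opening at its end, in the units of the state.
- bot.get_obs(): the state, without advancing time (a new reading comes with each control period).
- bot.camera(name): name is "side" or "top"; returns (picture, depth): 420x560x3 uint8, red, green, blue; 420x560 float32, m along the optical axis (not along the pixel's ray), 0 where there is no reading.
- bot.camera_model(name): a dict with "fx", "fy", "cx", "cy" (pixels), "rvec" (rotation vector, rad) and "tvec" (3), from world to camera coordinates, as OpenCV has them. Camera axes: x right, y down, z forward; pixel columns grow to the right and rows downward; lengths in m; the calibration is good to about 2 mm. A picture is of the moment at which its call begins. camera_model takes no time and is no camera call.
- bot.job_done(): hands the job in, once; it reports no verdict.
Trained networks look in the newest picture that a camera, given by its name, has taken for a name from the list of things; names that differ only in an ending like _2 or _b are one class to them, and where a whole thing is asked for, a point or a joint stands for the part that bears it (a point fixed in the world has none). Each returns a list of dicts, best first, with "conf" (0 to 1); they miss things now and then, are a little off and sometimes report something else, mostly with a low value. They report only what shows in the picture. A call takes as long as a camera call.
- bot.regions_of(camera, label): "pixels" (420x560 bool, what is visible of it) and "point" ([row, column] in pixels, amid what is visible of it).
The state is a dict: "time": time; "q": joint angles; "qd": joint speeds; "joint_efforts": joint torques, N m; "ee_pos": TCP position; "tcp_rot": TCP orientation; "wrist_force": force on the tool from outside, world axes, zero at the start; "torque": the same for the moment, N m; "opening": finger opening in m.
Only numpy, scipy, OpenCV 4.12 (cv2) and the standard library are available. Lean on these libraries where they do the work, as an engineer would, in place of code of your own. Each camera call takes 0.05 s, during which the arm holds its last target. There are 200 camera calls.

## Working session

There is one attempt and no reset: what is moved stays moved. The work goes in short steps, Python scripts to look and compute and a shell command to move; the robot and the scene stay as the last step left them, time stands still between calls to the robot, and variables do not carry over. Pictures are saved under pics/ and viewed, about 8 in all and at most 12, crops included, and the job is handed in when it is done.

```bash
mkdir -p pics
cat > h.py <<'E'
import numpy as np, cv2
from workcell import bot
def cam(n):
    p,d=bot.camera(n); return p,d
def cloud(n,d):
    m=bot.camera_model(n); R=cv2.Rodrigues(np.array(m["rvec"],float))[0]; t=np.array(m["tvec"],float).ravel()
    v,u=np.mgrid[:d.shape[0],:d.shape[1]]
    P=np.stack([(u-m["cx"])/m["fx"]*d,(v-m["cy"])/m["fy"]*d,d],-1)
    W=(P-t)@R; W[d<=0]=np.nan
    return W
def proj(n,X):
    m=bot.camera_model(n); K=np.array([[m["fx"],0,m["cx"]],[0,m["fy"],m["cy"]],[0,0,1.]])
    return cv2.projectPoints(np.atleast_2d(np.array(X,float)),np.array(m["rvec"],float),np.array(m["tvec"],float),K,None)[0][:,0]
def save(n,p): cv2.imwrite("pics/"+n+".png",cv2.cvtColor(p,cv2.COLOR_RGB2BGR))
E
python3 - <<'E'
from h import *
for n in("top","side"):
    p,d=cam(n); save(n+"0",p); W=cloud(n,d); np.savez("/tmp/"+n,p=p,W=W)
    m=bot.camera_model(n); R=cv2.Rodrigues(np.array(m["rvec"],float))[0]; print(n,"cam at",-R.T@np.array(m["tvec"]).ravel())
    for l in("case","gate","tray","tray_handle","gate_edge","pointer","pointer_tip","toy_car","marble_jar","vase","birdhouse"):
        for r in bot.regions_of(n,l)[:1]:
            q=W[r["pixels"]]; print(l,round(r["conf"],2),np.round(r["point"]),np.round(np.nanmedian(q,0),3),np.round(np.nanpercentile(q,2,axis=0),3),np.round(np.nanpercentile(q,98,axis=0),3))
print(bot.get_obs())
E
```

```text
top cam at [0.49382297 0.00642185 1.14581531]
case 0.79 [162. 267.] [0.707 0.053 0.03 ] [ 0.544 -0.121  0.003] [0.856 0.195 0.108]
gate 0.88 [211. 277.] [0.567 0.009 0.086] [ 0.535 -0.088  0.007] [0.595 0.128 0.091]
tray 0.62 [155. 264.] [0.721 0.061 0.029] [ 0.607 -0.054  0.024] [0.834 0.176 0.08 ]
tray_handle 0.81 [154. 265.] [0.722 0.061 0.029] [ 0.607 -0.054  0.023] [0.835 0.175 0.08 ]
gate_edge 0.97 [210. 277.] [0.563 0.03  0.086] [ 0.536 -0.082  0.004] [0.592 0.128 0.091]
pointer_tip 0.53 [203.  99.] [0.567 0.46  0.212] [0.525 0.427 0.046] [0.618 0.507 0.257]
toy_car 0.57 [242. 212.] [0.469 0.202 0.036] [0.417 0.175 0.008] [0.52  0.235 0.059]
marble_jar 0.73 [127. 327.] [ 0.79  -0.108  0.098] [ 0.768 -0.138  0.013] [ 0.826 -0.079  0.103]
vase 0.59 [204.  99.] [0.567 0.459 0.212] [0.526 0.427 0.042] [0.619 0.507 0.257]
birdhouse 0.97 [207. 460.] [ 0.576 -0.45   0.129] [ 0.51  -0.545  0.007] [ 0.644 -0.404  0.154]
side cam at [0.14800962 0.71252703 1.03526676]
case 0.65 [213. 225.] [0.702 0.059 0.044] [ 0.534 -0.125  0.003] [0.856 0.21  0.108]
gate 0.91 [222. 272.] [0.555 0.045 0
[... 739 characters left out ...]
 [ 0.51  -0.533  0.001] [ 0.644 -0.403  0.153]
{'time': 1.2, 'q': array([-7.12181854e+01,  4.97848377e+00,  1.00776876e+01,  9.51005423e+01,
       -1.62042860e-04,  9.00010947e+01]), 'qd': array([-0.0576865 ,  0.09019234, -0.01320424, -0.0905122 , -0.05165759,
        0.01407109]), 'joint_efforts': array([-3.22139218e-03, -5.20104218e+01,  4.64855289e+01,  1.61510947e-03,
       -1.46405041e-04, -1.63615647e-05]), 'ee_pos': array([ 0.17707531, -0.52069947,  0.23128342]), 'tcp_rot': array([-9.00001621e+01,  1.33849638e-03, -7.12192801e+01]), 'wrist_force': array([-0.32931405,  0.45741321,  0.13791794]), 'torque': array([ 0.01152065,  0.0406136 , -0.0122657 ]), 'opening': 0.08558403599734563}
```

Run:
```python
from h import *
for n in("top","side"):
    z=np.load("/tmp/"+n+".npz"); p,W=z["p"],z["W"]
    p2=cv2.resize(p[70:310,150:420] if n=="top" else p[90:330,100:400],None,fx=2.5,fy=2.5); save(n+"1",p2)
    x,y,h=W[...,0],W[...,1],W[...,2]
    g=(abs(h-.087)<.006)&(x>.5)&(x<.62)&(y>-.1)&(y<.16)
    q=W[g][:,:2]; (rc,sz,a)=cv2.minAreaRect(q.astype(np.float32)); vx=cv2.fitLine(q.astype(np.float32),cv2.DIST_HUBER,0,.01,.01).ravel(); print(n,g.sum(),rc,sz,a,vx, np.degrees(np.arctan2(vx[1],vx[0])))
    # back board at 110, side walls at 85
    b=(abs(h-.110)<.005)&(x>.7)&(x<.95)&(y>-.06)&(y<.25); q=W[b][:,:2].astype(np.float32); print("back",cv2.minAreaRect(q))
    hd=(abs(h-.080)<.007)&(x>.6)&(x<.68)&(y>-.04)&(y<.12); q=W[hd][:,:2].astype(np.float32); print("handle",len(q),cv2.minAreaRect(q),W[hd].mean(0))
    pt=(h>.05)&(h<.075)&(x>.54)&(x<.6)&(y>-.14)&(y<-.09); print("ptr",W[pt].mean(0),np.nanmin(W[pt],0),np.nanmax(W[pt],0))
```

```text
top 563 (0.5762457847595215, 0.030035406351089478) (0.08551140129566193, 0.25866398215293884) 0.4866163432598114 [ 0.24157049 -0.9703833   0.56176865  0.0504    ] -76.020744
back ((0.8402148485183716, 0.09113067388534546), (0.013409691862761974, 0.2572269141674042), 13.809760093688965)
handle 151 ((0.6195142269134521, 0.03603191673755646), (0.011865985579788685, 0.09543868154287338), 13.748902320861816) [0.61913649 0.03578148 0.08213285]
ptr [ 0.56793241 -0.11430248  0.06614999] [ 0.56019646 -0.13127579  0.05183473] [ 0.59996631 -0.09499783  0.07146936]
side 396 (0.5779868364334106, 0.030033186078071594) (0.08463495224714279, 0.2592410445213318) 2.2998502254486084 [ 0.24741384 -0.9689099   0.568754    0.00951741] -75.67547
back ((0.8390948176383972, 0.09066778421401978), (0.014130688272416592, 0.25679007172584534), 13.750205039978027)
handle 115 ((0.6190494298934937, 0.037343986332416534), (0.013615289703011513, 0.09834016859531403), 13.81684398651123) [0.61755943 0.0396836  0.08111528]
ptr [ 0.56471389 -0.11487777  0.06239316] [ 0.55947841 -0.13511658  0.05027009] [ 0.57338886 -0.09834798  0.07172579]
```

View pics/top0.png

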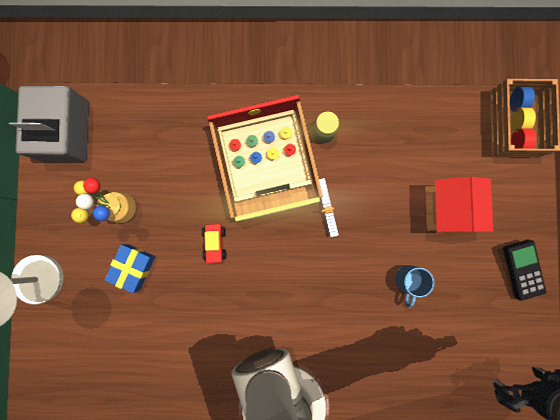

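View pics/side0.png

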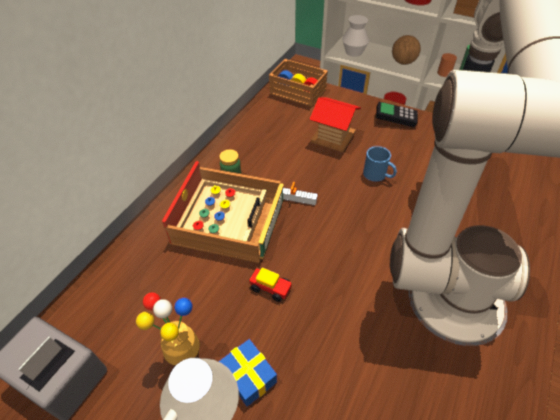

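```bash
cat >> h.py <<'E'
YAW=np.radians(13.8); O=np.array([0.690,0.054])
C=np.array([[np.cos(YAW),-np.sin(YAW)],[np.sin(YAW),np.cos(YAW)]])
def c2w(x,y,z): return np.r_[O+C@np.array([x,y]),z]
def w2c(W): W=np.array(W,float); r=W.copy(); r[...,:2]=(W[...,:2]-O)@C; return r
E
python3 - <<'E'
from h import *
for n in("top","side"):
    z=np.load("/tmp/"+n+".npz"); p,W=z["p"],z["W"]; Q=w2c(W)
    hsv=cv2.cvtColor(p,cv2.COLOR_RGB2HSV)
    m=(hsv[...,0]<16)&(hsv[...,1]>170)&(hsv[...,2]>150)&(Q[...,0]>-.26)&(Q[...,0]<-.06)&(Q[...,1]<-.1)&(Q[...,1]>-.17)&(Q[...,2]>.03)
    q=Q[m]; print(n,m.sum()); print(np.round(np.c_[np.argwhere(m),q*1000])[:40])
    for nm,lo,hi in(("back",[.13,-.14,.104],[.18,.14,.116]),("wall-",[-.1,-.135,.08],[.13,-.115,.09]),("wall+",[-.1,.115,.08],[.13,.135,.09]),("handle",[-.09,-.03,.078],[-.05,.03,.09]),("gate",[-.15,-.1,.08],[-.11,.1,.092])):
        s=((Q>lo)&(Q<hi)).all(-1); a=Q[s]*1000; print(nm,s.sum(),np.round(a.mean(0),1), "slope",np.round(np.degrees(np.arctan(np.polyfit(a[:,1],a[:,0],1)[0])),2))
    pts=[c2w(*v) for v in((-.13,0,.087),(-.13,-.118,.087),(-.13,.118,.087),(-.074,0,.078),(.16,-.13,.11),(.16,.13,.11),(-.08,-.112,.052),(-.16,-.12,.068))]
    im=p.copy()
    for u in proj(n,pts): cv2.circle(im,tuple(np.int32(np.round(u))),1,(255,0,255),-1)
    c=(im[90:250,200:350] if n=="top" else im[150:280,160:330]); save("ov_"+n,cv2.resize(c,None,fx=3.5,fy=3.5,interpolation=cv2.INTER_CUBIC))
E
```

```text
top 5
[[ 211.  332. -169. -152.   42.]
 [ 212.  325. -167. -132.   45.]
 [ 212.  326. -168. -135.   45.]
 [ 212.  328. -169. -141.   42.]
 [ 212.  329. -170. -144.   41.]]
back 426 [154.1  -1.  108.6] slope 0.05
wall- 295 [  15.8 -125.3   84.3] slope -27.72
wall+ 300 [ 13.4 124.1  84.3] slope -14.69
handle 93 [-73.1   0.5  82.6] slope -0.5
gate 327 [-1.292e+02 -1.000e-01  8.660e+01] slope 0.04
side 76
[[ 178.  262.  -64. -126.   88.]
 [ 178.  263.  -66. -128.   85.]
 [ 179.  261.  -61. -124.   84.]
 [ 179.  263.  -67. -125.   85.]
 [ 179.  264.  -71. -123.   87.]
 [ 179.  265.  -72. -130.   80.]
 [ 179.  268.  -83. -130.   83.]
 [ 179.  269.  -86. -130.   84.]
 [ 180.  263.  -68. -123.   82.]
 [ 180.  264.  -71. -123.   83.]
 [ 180.  266.  -78. -122.   86.]
 [ 180.  268.  -84. -125.   84.]
 [ 180.  269.  -86. -128.   82.]
 [ 180.  270.  -91. -125.   85.]
 [ 180.  271.  -94. -126.   86.]
 [ 180.  273. -100. -127.   86.]
 [ 180.  274. -103. -128.   86.]
 [ 180.  275. -106. -129.   86.]
 [ 181.  267.  -82. -120.   83.]
 [ 181.  268.  -85. -120.   85.]
 [ 181.  269.  -89. -120.   86.]
 [ 181.  270.  -91. -123.   83.]
 [ 181.  271.  -94. -123.   84.]
 [ 181.  272.  -98. -123.   85.]
 [ 181.  273. -100. -126.   82.]
 [ 181.  274. -103. -128.   81.]
 [ 181.  275. -106. -127.   83.]
 [ 181.  278. -116. -129.   84.]
 [ 181.  279. -120. -126.   87.]
 [ 181.  280. -121. -132.   82.]
 [ 182.  273. -101. -121.   83.]
 [ 182.  274. -106. -118.   87.]
 [ 182.  275. -108. -121.   85.]
 [ 182.  276. -111. -121.   85.]
 [ 182.  277. -113. -125.   82.]
 [ 182.  278. -117. -123.   85.]
 [ 182.  279. -119. -128.   81.]
 [ 182.  293. -158. -156.   63.]
 [ 182.  294. -162. -153.   66.]
 [ 183.  278. -118. -121.   82.]]
back 267 [153.3   8.6 108.5] slope 0.13
wall- 196 [  12.5 -124.1   83.8] slope 9.89
wall+ 268 [ 14.8 125.5  83.8] slope 27.86
handle 57 [-73.5   1.4  82.1] slope 0.36
gate 230 [-129.8    5.4   86.4] slope -0.02
```

View pics/ov_top.png

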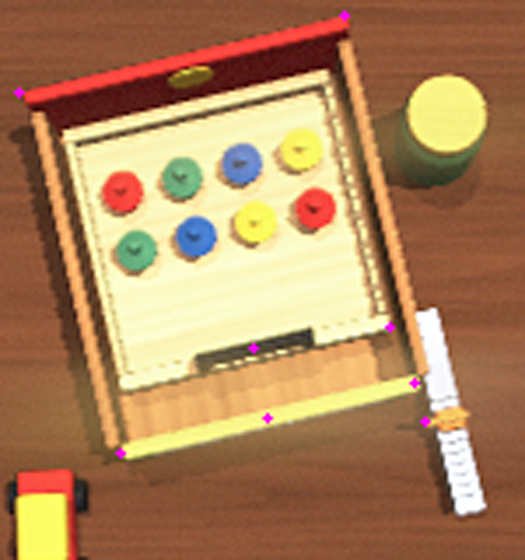

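View pics/ov_side.png

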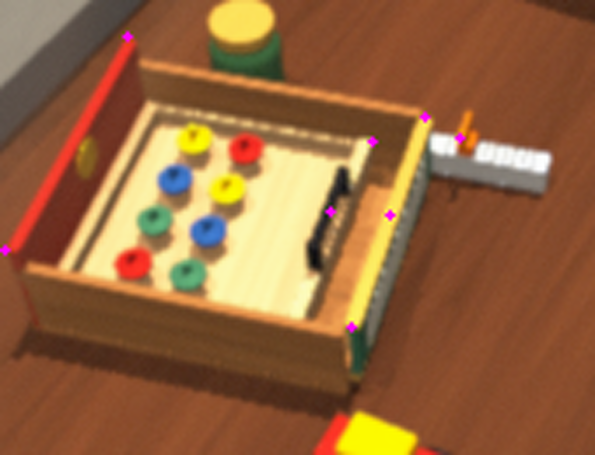

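```bash
python3 - <<'E'
from h import *
for v in((-.102,0,.23),(-.102,0,.06),(-.155,0,.065),(-.074,0,.061),(-.157,0,.061)): print(v,c2w(*v))
print("per 10mm of -x: units",-C[:,0]*.01/.025)
E
python3 -m jog '[[1,1,1.4,0,0,0,0],[1,2,2.8,0,0,0,0],[1,3.2,4.3,0,0,0,-1],[1,4.4,5.8,0,0,0,-1],[1,5.5,7.3,0,0,0,-1]]' 40
python3 -m jog '[[1,1,1.4,0,0,0,0],[1,2,2.8,0,0,0,0],[1,3.2,4.3,0,0,0,0],[1,4.4,5.8,0,0,0,0],[1,5.5,7.3,0,0,0,0]]'
```

```text
(-0.102, 0, 0.23) [0.5909443  0.02966959 0.23      ]
(-0.102, 0, 0.06) [0.5909443  0.02966959 0.06      ]
(-0.155, 0, 0.065) [0.53947419 0.01702731 0.065     ]
(-0.074, 0, 0.061) [0.61813606 0.03634852 0.061     ]
(-0.157, 0, 0.061) [0.53753192 0.01655025 0.061     ]
per 10mm of -x: units [-0.38845371 -0.09541338]
time: 1.7
ee_pos: [0.3154, -0.3367, 0.2314]
tcp_rot: [-90.0, -0.0, -76.3]
wrist_force: [1.0, -0.2, 0.2]
opening: 0.0121
time: 2.2
ee_pos: [0.4531, -0.1539, 0.2315]
tcp_rot: [-90.0, -0.0, -76.2]
wrist_force: [0.7, -1.0, 0.1]
opening: -0.0003
```

Remaining to (0.591, 0.030): 138 mm and 184 mm.

```bash
python3 -m jog '[[1,1.1,1.5,0,0,0,0],[1,2.2,3,0,0,0,0],[1,3.3,4.5,0,0,0,0],[1,4.4,6,0,0,0,0],[1,5.52,7.34,0,0,0,0]]'
python3 -m jog '[[1,0,0,-1,0,0,0],[1,0,0,-2,0,0,0],[1,0,0,-3,0,0,0],[1,0,0,-4,0,0,0],[1,0,0,-4,0,0,0]]'
python3 - <<'E'
from h import *
o=bot.get_obs(); print(w2c(o["ee_pos"]),o["tcp_rot"],o["q"])
p,d=cam("side"); save("s2",cv2.resize(p[130:290,150:340],None,fx=3.5,fy=3.5))
E
```

```text
time: 2.7
ee_pos: [0.5909, 0.0299, 0.2314]
tcp_rot: [-90.0, -0.0, -76.2]
wrist_force: [0.5, -0.9, 0.8]
opening: -0.0
time: 3.2
ee_pos: [0.5884, 0.0278, 0.1277]
tcp_rot: [-90.3, 0.1, -76.2]
wrist_force: [-0.2, -0.8, -0.7]
opening: 0.0
[-0.10495897 -0.00123268  0.12769647] [-9.03176995e+01  6.12052877e-02 -7.62119745e+01] [ 2.70244814e+00  9.82224075e+00  3.97378012e+00  8.44750792e+01
 -1.02302135e-03  1.68914256e+02]
```

View pics/s2.png

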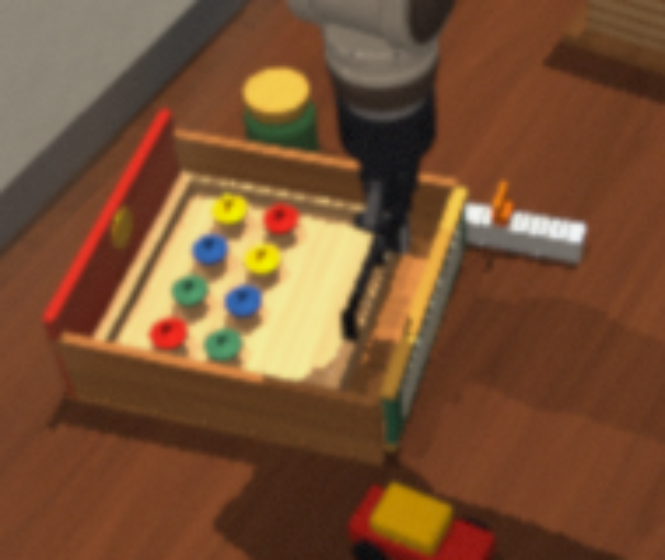

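```bash
python3 -m jog '[[1,0,0,-0.7,0,0,0],[1,0,0,-1.5,0,0,0],[1,0,0,-2.2,0,0,0],[1,0,0,-2.8,0,0,0],[1,0,0,-2.8,0,0,0]]'
python3 -c "
from h import *
o=bot.get_obs();print(w2c(o['ee_pos']),o['wrist_force'])"
```

```text
time: 3.75
ee_pos: [0.5896, 0.0277, 0.0604]
tcp_rot: [-90.1, 0.0, -76.2]
wrist_force: [-0.6, 0.3, -0.6]
opening: 0.0001
[-0.10380253 -0.00155981  0.06036576] [-0.61157272  0.25549419 -0.64794315]
```

```bash
python3 -m jog '[[1,-0.3,-0.07,0,0,0,0],[1,-0.6,-0.15,0,0,0,0],[1,-0.95,-0.23,0,0,0,0],[1,-1.25,-0.31,0,0,0,0],[1,-1.55,-0.38,0,0,0,0]]'
python3 -m jog '[[1,-0.2,-0.05,-0.1,0,0,0],[1,-0.4,-0.1,-0.25,0,0,0],[1,-0.6,-0.14,-0.4,0,0,0],[1,-0.75,-0.18,-0.55,0,0,0],[1,-0.85,-0.21,-0.7,0,0,0]]'
python3 -c "
from h import *
o=bot.get_obs();print(w2c(o['ee_pos']),o['wrist_force'])
p,d=cam('side'); save('s3',cv2.resize(p[130:290,150:340],None,fx=3.5,fy=3.5))"
```

```text
time: 4.25
ee_pos: [0.5508, 0.018, 0.0618]
tcp_rot: [-90.0, -0.0, -76.2]
wrist_force: [2.0, 0.2, -0.6]
opening: 0.0
time: 4.75
ee_pos: [0.5295, 0.013, 0.0432]
tcp_rot: [-90.0, 0.0, -76.2]
wrist_force: [-0.1, 1.0, 1.5]
opening: -0.0001
[-0.16562923 -0.00157036  0.04324262] [-0.14258353  0.96048544  1.52377098]
```

View pics/s3.png

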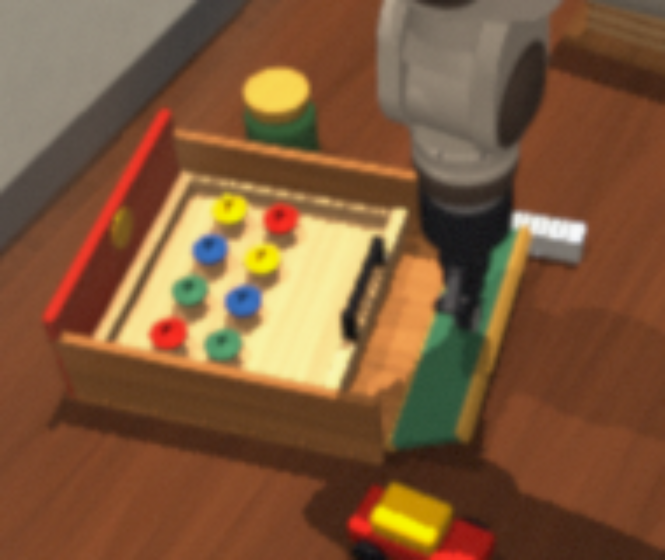

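```bash
python3 -m jog '[[1,-0.15,-0.04,-0.25,0,0,0],[1,-0.28,-0.07,-0.5,0,0,0],[1,-0.38,-0.09,-0.75,0,0,0],[1,-0.43,-0.11,-0.95,0,0,0],[1,-0.45,-0.11,-1.1,0,0,0]]'
python3 -m jog '[[1,0,0,-0.08,0,0,0],[1,0,0,-0.08,0,0,0],[1,0,0,-0.08,0,0,0]]'
```

```text
time: 5.3
ee_pos: [0.5187, 0.0102, 0.0167]
tcp_rot: [-90.0, -0.0, -76.2]
wrist_force: [-14.4, -0.6, 39.1]
opening: 0.0001
time: 5.6
ee_pos: [0.5187, 0.0102, 0.0168]
tcp_rot: [-90.0, -0.0, -76.2]
wrist_force: [-12.2, -0.7, 27.1]
opening: -0.0002
```

```bash
python3 -m jog '[[1,0,0,1,0,0,0],[1,0,0,2,0,0,1.7],[1,0,0,3,0,0,3.4],[0.5,0,0,4,0,0,5.1],[0.5,0,0,5,0,0,6.8]]'
python3 -m jog '[[0.5,0,0,0,0,0,1.7],[0.5,0,0,0,0,0,3.4],[0.5,0,0,0,0,0,5.1],[0.5,0,0,0,0,0,6.8],[0.5,0,0,0,0,0,8.5]]'
python3 -m jog '[[0.5,0,0,0,0,0,1.7],[0.5,0,0,0,0,0,2.7],[0.5,0,0,0,0,0,2.7]]'
python3 - <<'E'
from h import *
o=bot.get_obs(); print(w2c(o["ee_pos"]),o["tcp_rot"],o["q"])
for n in("top","side"):
    p,d=cam(n); Q=w2c(cloud(n,d))
    s=((Q>[-.2,-.1,.005])&(Q<[-.15,.1,.03])).all(-1); print(n,s.sum(),"gate z mean/pcts",np.nanpercentile(Q[s][:,2],[10,50,90])*1000)
    hd=((Q>[-.09,-.03,.078])&(Q<[-.05,.03,.09])).all(-1); print("handle",Q[hd].mean(0))
    save("z_"+n,p)
    hsv=cv2.cvtColor(p,cv2.COLOR_RGB2HSV)
    m=(abs(hsv[...,0].astype(int)-13)<9)&(hsv[...,1]>190)&(hsv[...,2]>120)&(Q[...,0]>-.22)&(Q[...,0]<-.10)&(Q[...,1]<-.105)&(Q[...,1]>-.17)&(Q[...,2]>.03)
    for a in np.c_[np.argwhere(m),hsv[m],Q[m]*1000]: print(np.round(a).astype(int))
p=cv2.imread("pics/z_top.png"); q=cv2.imread("pics/z_side.png")
a=cv2.resize(p[130:255,210:360],(720//2,300)); b=cv2.resize(q[160:260,240:340],(300,300),interpolation=cv2.INTER_CUBIC)
cv2.imwrite("pics/c4.png",np.hstack([a,b]))
E
```

```text
time: 6.1
ee_pos: [0.5186, 0.0102, 0.14]
tcp_rot: [-90.0, 0.0, -41.9]
wrist_force: [-0.6, 0.6, 0.4]
opening: 0.0283
time: 6.6
ee_pos: [0.5187, 0.0103, 0.1389]
tcp_rot: [-90.0, 0.0, 0.6]
wrist_force: [-0.7, -0.7, -0.4]
opening: 0.0425
time: 6.9
ee_pos: [0.5187, 0.0103, 0.1389]
tcp_rot: [-90.0, 0.0, 13.8]
wrist_force: [-0.0, -0.2, -0.5]
opening: 0.0427
[-0.17679891 -0.00161574  0.13888538] [-8.99945632e+01  3.64344467e-02  1.38454978e+01] [ 1.13451618e+00 -1.16113970e-01 -5.40924211e+00  8.47436097e+01
 -2.71323452e-03  7.72890210e+01]
top 0 gate z mean/pcts nan
handle [nan nan nan]
side 845 gate z mean/pcts [14.07360926 16.61250141 19.08942522]
handle [-0.07375234 -0.00026702  0.08248438]
  return np.nanmean(a, axis, out=out, keepdims=keepdims)
<stdin>:6: RuntimeWarning: Mean of empty slice.
  ret = um.true_divide(
```

View pics/c4.png

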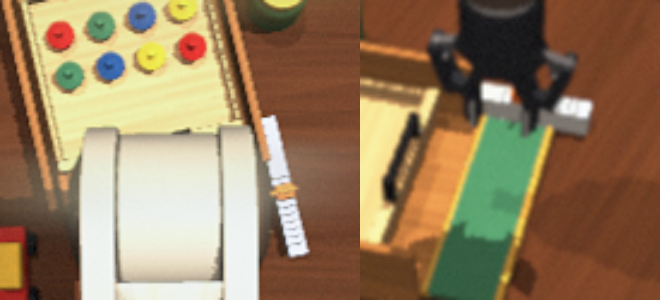

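Run:
```python
from h import *
def hit(n,u,v,z):
    m=bot.camera_model(n); R=cv2.Rodrigues(np.array(m["rvec"],float))[0]; t=np.array(m["tvec"],float).ravel()
    c=-R.T@t; d=R.T@np.array([(u-m["cx"])/m["fx"],(v-m["cy"])/m["fy"],1]); return w2c(c+d*(z-c[2])/d[2])
for n,b in(("top",(202,220,316,338)),("side",(178,200,284,302))):
    z=np.load("/tmp/"+n+".npz"); p=z["p"].astype(int); Q=w2c(z["W"])
    o=np.clip(p[...,0]-p[...,2]-60,0,None)*(p[...,1]>70)*(p[...,0]>140)
    print(n,"tip(-.16,-.12,.068)->",proj(n,[c2w(-.16,-.12,.068)]), "x -.17->",proj(n,[c2w(-.17,-.12,.068)]))
    print("    ",np.arange(b[2],b[3])); 
    for r in range(b[0],b[1]): print(r,o[r,b[2]:b[3]])
    if n=="top":
        for c in range(322,334):
            w=o[b[0]:b[1],c]
            if w.sum()>60: v=(w*np.arange(b[0],b[1])).sum()/w.sum(); print(c,round(v,2),[np.round(hit(n,c,v,h)*1000)[:2] for h in(.068,.045)])
```

```text
top tip(-.16,-.12,.068)-> [[321.06073347 209.92052334]] x -.17-> [[321.91335366 213.41933173]]
     [316 317 318 319 320 321 322 323 324 325 326 327 328 329 330 331 332 333
 334 335 336 337]
202 [12 14 10  0  0  0  0  0  0  0  0  0  0  0  0 27 22 23 22 20 24 19]
203 [ 8 22 11  0  0  0  0  0  0  0  0  0  0  0  0 27 25 23 21 23 23 23]
204 [14 18  0  0  0  0  0  0  0  0  0  0  0  0  0  5 21 19 19 20 18 16]
205 [13 16  0  0  0  0  0  0  0  0  0  0  0  0  0  0 17 20 19 21 21 20]
206 [13 12  0  0  0  0  0  0  0  0  0  0 19 34 54 79 42 16 18 18 17 18]
207 [14 12 12  0  0  0  0  0  0 24 59 83 87 93 90 91 83 47 26 18 18 20]
208 [16 15 16  0  0  0  0  0 58 95 92 88 90 86 84 85 85 82 39 14 18 15]
209 [17 17  0  0  0  0 26 36 74 90 84 84 86 82 81 83 75 32 15 16 15 17]
210 [14 18  0  0  0 36 89 85 88 86 78 83 80 80 89 94 90 45 20 23 23 19]
211 [  0   0   0   0   0  45  72  62  37  93 102  95  93  92  94 100 101  51
  23  22  21  20]
212 [  0   0   0   0   0   0   0   0   0  66 107 106 115  97  37   0   0   4
  22  21  19  21]
213 [20 19 20  0  0  0  0  0  0  0  0  0  0  0  0  0  0  0 26 23 19 21]
[... 2029 characters left out ...]
0   0   1  56 137 150 128 153 153 101  41   0   0   0   0]
189 [  0   0   0   0   0   0  31 102 113 118 162 165  93   0   0   0   0  30]
190 [  0   0   0   0   0   0  32  85  93 128 170 150  47   0   0   0   0   2]
191 [  0   0   0   0   0   0  32  93  95 141 157  99   0   0   0   0   0   0]
192 [  0   0   0   0   0   0  12  69   0 107 117  26   0   0   0   0   0   0]
193 [ 0  0  0  0  0  0  0 42 61 72 60  0  0  0  0  0  0  0]
194 [ 0  0  0  0  0  0  0  0 16 22 16  0  0  0  0  0  0  0]
195 [0 0 0 0 0 0 0 0 0 0 0 0 0 0 0 0 0 0]
196 [0 0 0 0 0 0 0 0 0 0 0 0 0 0 0 0 0 0]
197 [0 0 0 0 0 0 0 0 0 0 0 0 0 0 0 0 0 0]
198 [0 0 0 0 0 0 0 0 0 0 0 0 0 0 0 0 0 0]
199 [0 0 0 0 0 0 0 0 0 0 0 0 0 0 0 0 0 0]
```

```bash
python3 -m jog '[[0.5,1,0.26,0,0,0,0],[0.5,2,0.52,0,0,0,0],[0.5,3,0.78,0,0,0,0],[0.5,3.98,1.04,0,0,0,0],[0.5,3.98,1.04,0,0,0,0]]'
python3 -m jog '[[0.5,0,0,-0.8,0,0,0],[0.5,0,0,-1.6,0,0,0],[0.5,0,0,-2.4,0,0,0],[0.5,0,0,-3.1,0,0,0],[0.5,0,0,-3.1,0,0,0]]'
python3 -c "
from h import *
o=bot.get_obs();print(w2c(o['ee_pos']),o['wrist_force'])
p,d=cam('side'); save('s5',cv2.resize(p[130:270,170:330],None,fx=4,fy=4))"
```

```text
time: 7.5
ee_pos: [0.6201, 0.0369, 0.1379]
tcp_rot: [-90.0, 0.0, 13.7]
wrist_force: [-0.8, 0.1, -0.1]
opening: 0.0427
time: 8.0
ee_pos: [0.6163, 0.036, 0.0592]
tcp_rot: [-90.0, 0.3, 13.7]
wrist_force: [-0.8, -0.7, -0.8]
opening: 0.0429
[-0.07586743  0.00011857  0.0591525 ] [-0.79140459 -0.66379306 -0.84380843]
```

View pics/s5.png

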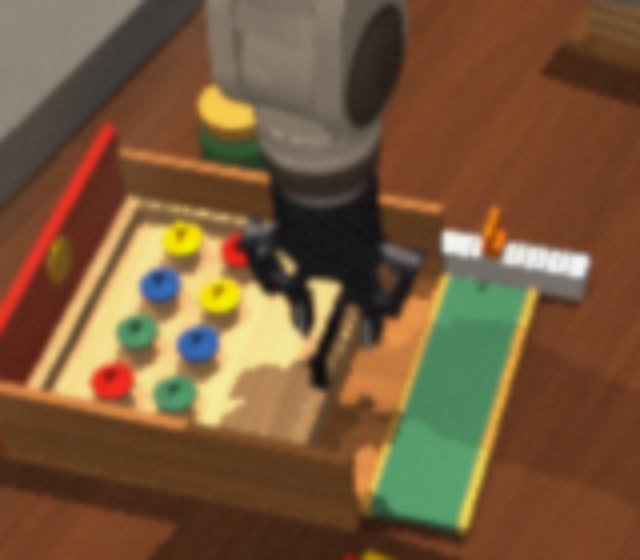

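```bash
python3 -m jog '[[0.7,0,0,0,0,0,0],[0.85,0,0,0,0,0,0],[1,0,0,0,0,0,0],[1,0,0,0,0,0,0],[1,0,0,0,0,0,0]]' 70
python3 -c "
from h import *
o=bot.get_obs();print(w2c(o['ee_pos']),o['wrist_force'],o['opening'])"
```

```text
time: 8.55
ee_pos: [0.6189, 0.0363, 0.0634]
tcp_rot: [-90.0, -0.1, 13.8]
wrist_force: [-2.3, 0.9, 6.0]
opening: 0.0093
[-0.07323753 -0.00024067  0.06336461] [-2.27294944  0.93011907  6.0045673 ] 0.009263419900372457
```

```bash
python3 -m jog '[[1,-0.4,-0.1,0,0,0,0],[1,-0.95,-0.23,0,0,0,0],[1,-1.55,-0.38,0,0,0,0],[1,-2.1,-0.52,0,0,0,0],[1,-2.6,-0.64,0,0,0,0]]'
python3 -m jog '[[1,-0.25,-0.06,0,0,0,0],[1,-0.45,-0.11,0,0,0,0],[1,-0.58,-0.14,0,0,0,0],[1,-0.58,-0.14,0,0,0,0],[1,-0.58,-0.14,0,0,0,0]]'
cat > chk.py <<'E'
from h import *
import sys
o=bot.get_obs();print(w2c(o['ee_pos']),o['wrist_force'],o['opening'])
print("travel by TCP",-.07324-w2c(o['ee_pos'])[0])
ims=[]
for n in("top","side"):
    p,d=cam(n); Q=w2c(cloud(n,d)); np.savez("/tmp/b"+n,p=p,W=Q)
    s=((Q>[-.19,-.115,.046])&(Q<[-.12,-.06,.058])).all(-1); print(n,s.sum(),np.round(np.nanpercentile(Q[s][:,0],[2,10,50,90])*1000,1) if s.any() else "")
    s=((Q>[-.19,.06,.046])&(Q<[-.12,.115,.058])).all(-1); print(n,"+y",s.sum(),np.round(np.nanpercentile(Q[s][:,0],[2,10,50,90])*1000,1) if s.any() else "")
    u=np.int32(proj(n,[c2w(-.162,-.115,.06)])[0]); c=p[u[1]-35:u[1]+35,u[0]-45:u[0]+30]; ims.append(cv2.resize(c,None,fx=5,fy=5,interpolation=cv2.INTER_CUBIC))
save(sys.argv[1],np.hstack(ims))
E
python3 chk.py c6
```

```text
time: 9.05
ee_pos: [0.5549, 0.0206, 0.0634]
tcp_rot: [-90.0, -0.3, 13.8]
wrist_force: [8.6, 1.9, 2.7]
opening: 0.0097
time: 9.55
ee_pos: [0.541, 0.0172, 0.0634]
tcp_rot: [-90.0, -0.3, 13.8]
wrist_force: [8.0, 2.7, 0.9]
opening: 0.0095
[-1.53469431e-01 -1.51146322e-04  6.33741141e-02] [8.02915768 2.68365075 0.85346612] 0.00948013624953507
travel by TCP 0.080229430998982
top 26 [-158.1 -156.5 -149.9 -130.3]
top +y 14 [-157.3 -156.2 -148.4 -125.5]
side 0 
side +y 80 [-159.2 -158.2 -152.8 -144.5]
```

View pics/c6.png

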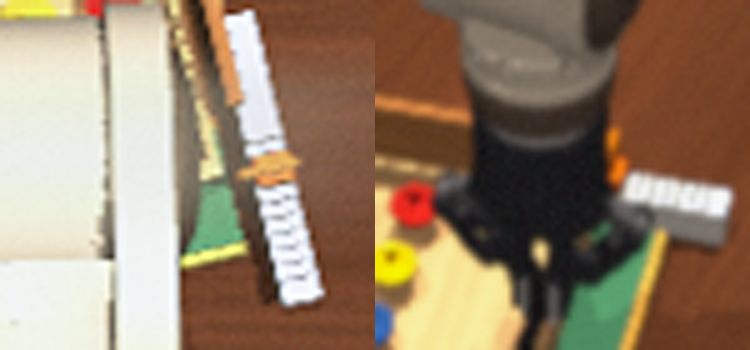

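Run:
```python
from h import *
def hit(n,u,v,z):
    m=bot.camera_model(n); R=cv2.Rodrigues(np.array(m["rvec"],float))[0]; t=np.array(m["tvec"],float).ravel()
    c=-R.T@t; d=R.T@np.array([(u-m["cx"])/m["fx"],(v-m["cy"])/m["fy"],1]); return w2c(c+d*(z-c[2])/d[2])
print("side flag line", proj("side",[c2w(-.16,y,z) for y,z in((-.12,.068),(-.135,.068),(-.155,.068),(-.155,.04))]).round(1).tolist())
s=np.load("/tmp/side.npz")["p"].astype(int)
o=np.clip(s[...,0]-s[...,2]-60,0,None)*(s[...,1]>60)
for r in range(181,188):
    w=np.clip(o[r,289:297]-45,0,None); c=(w*np.arange(289,297)).sum()/w.sum(); print(r,round(c,2))
p=np.load("/tmp/btop.npz")["p"].astype(int)
u=np.int32(proj("top",[c2w(-.162,-.115,.06)])[0]); print(u)
# tray front edge: tray red-channel vs green
for c in range(311,324):
    print(c,p[203:217,c,0].tolist())
print("col->", [ (r,hit("top",317,r,.052)[:2].round(4).tolist()) for r in (208,210,212)])
t=np.load("/tmp/top.npz")["p"].astype(int)
for c in range(319,327): print(c,t[205:216,c,0].tolist(), p[205:216,c,0].tolist())
```

```text
side flag line [[290.9, 188.8], [292.0, 185.5], [293.5, 181.1], [293.4, 187.1]]
181 293.43
182 293.36
183 293.1
184 292.85
185 292.52
186 292.21
187 292.65
[319 211]
311 [133, 131, 130, 131, 133, 129, 126, 126, 128, 126, 124, 118, 117, 114]
312 [125, 126, 128, 124, 125, 124, 125, 122, 124, 123, 121, 120, 113, 108]
313 [120, 117, 128, 128, 131, 131, 131, 132, 131, 118, 118, 116, 114, 108]
314 [211, 162, 152, 130, 144, 208, 214, 218, 224, 131, 113, 119, 112, 117]
315 [240, 224, 221, 212, 192, 234, 240, 242, 226, 124, 116, 116, 124, 120]
316 [210, 213, 228, 240, 232, 238, 237, 242, 177, 107, 113, 114, 128, 121]
317 [152, 148, 166, 192, 208, 215, 239, 247, 149, 102, 116, 123, 126, 122]
318 [119, 116, 118, 124, 138, 152, 182, 191, 118, 99, 121, 129, 123, 123]
319 [113, 105, 106, 112, 114, 117, 111, 108, 101, 106, 115, 129, 125, 126]
320 [111, 112, 109, 113, 106, 111, 114, 110, 108, 106, 104, 116, 119, 115]
321 [108, 108, 105, 106, 110, 108, 106, 151, 153, 117, 109, 102, 103, 89]
322 [144, 109, 107, 106, 105, 106, 142, 217, 183, 116, 107, 106, 92, 87]
323 [223, 151, 201, 210, 142, 100, 157
[... 340 characters left out ...]
4, 116, 119]
321 [121, 122, 122, 121, 117, 165, 177, 127, 116, 111, 122] [105, 106, 110, 108, 106, 151, 153, 117, 109, 102, 103]
322 [121, 119, 120, 121, 159, 242, 216, 134, 116, 115, 98] [107, 106, 105, 106, 142, 217, 183, 116, 107, 106, 92]
323 [229, 238, 158, 113, 184, 255, 217, 131, 113, 107, 100] [201, 210, 142, 100, 157, 237, 190, 116, 100, 96, 93]
324 [252, 255, 225, 194, 222, 252, 178, 113, 107, 103, 99] [235, 242, 197, 171, 196, 236, 156, 101, 97, 91, 86]
325 [247, 251, 246, 244, 246, 243, 230, 187, 191, 238, 173] [232, 236, 229, 224, 229, 224, 207, 165, 167, 204, 149]
326 [248, 228, 246, 248, 249, 220, 248, 247, 190, 254, 248] [232, 203, 229, 234, 235, 194, 232, 229, 166, 240, 228]
```

Run:
```python
from h import *
def hit(n,u,v,z):
    m=bot.camera_model(n); R=cv2.Rodrigues(np.array(m["rvec"],float))[0]; t=np.array(m["tvec"],float).ravel()
    c=-R.T@t; d=R.T@np.array([(u-m["cx"])/m["fx"],(v-m["cy"])/m["fy"],1]); return w2c(c+d*(z-c[2])/d[2])
def prof(p,n,x0,x1,y,z,ch=2):
    xs=np.arange(x0,x1,-.001); uv=proj(n,[c2w(x,y,z) for x in xs]).astype(np.float32)
    v=cv2.remap(p.astype(np.float32),uv[:,0].reshape(1,-1),uv[:,1].reshape(1,-1),cv2.INTER_LINEAR)[0]
    return xs,v
a=np.load("/tmp/top.npz")["p"]; b=np.load("/tmp/btop.npz")["p"]
sa=np.load("/tmp/side.npz")["p"]; sb=np.load("/tmp/bside.npz")["p"]
def edge(p,n,xc,ys):
    P=np.mean([prof(p,n,xc+.012,xc-.013,y,.052)[1] for y in ys],0); xs=prof(p,n,xc+.012,xc-.013,0,.052)[0]
    print(n,xc,[f"{x*1000:.0f}:{int(v[0])},{int(v[2])}" for x,v in zip(xs,P)])
edge(a,"top",-.080,np.arange(-.108,-.08,.004)); edge(b,"top",-.160,np.arange(-.111,-.105,.002))
edge(sa,"side",-.080,np.arange(.05,.1,.004)); edge(sb,"side",-.160,np.arange(.05,.1,.004))
```

```text
top -0.08 ['-68:242,175', '-69:249,187', '-70:251,193', '-71:252,197', '-72:252,200', '-73:252,202', '-74:253,204', '-75:254,207', '-76:254,210', '-77:249,205', '-78:232,183', '-79:201,146', '-80:165,109', '-81:139,83', '-82:131,68', '-83:138,63', '-84:153,65', '-85:165,70', '-86:170,72', '-87:171,73', '-88:172,74', '-89:172,75', '-90:175,77', '-91:178,79', '-92:179,80']
top -0.16 ['-148:206,145', '-149:217,155', '-150:227,163', '-151:230,166', '-152:232,169', '-153:234,174', '-154:237,178', '-155:240,181', '-156:241,182', '-157:232,175', '-158:209,156', '-159:179,133', '-160:150,113', '-161:126,101', '-162:109,94', '-163:107,99', '-164:110,108', '-165:114,117', '-166:117,121', '-167:119,124', '-168:122,129', '-169:124,132', '-170:126,134', '-171:124,135', '-172:123,134', '-173:122,133']
side -0.08 ['-68:247,167', '-69:246,169', '-70:245,168', '-71:244,168', '-72:244,167', '-73:244,166', '-74:244,165', '-75:243,162', '-76:241,158', '-77:235,150', '-78:224,136', '-79:206,120', '-80:184,102', '-81:162,86', '-82:144,73', '-83:131,63', '-84:123,57', '-85:120,54', '-86:121,52', '-87:126,51', '-88:135,50', '-89:146,51', '-90:161,54', '-91:177,58', '-92:191,62']
side -0.16 ['-148:190,90', '-149:193,91', '-150:195,93', '-151:197,93', '-152:197,94', '-153:196,93', '-154:194,92', '-155:190,90', '-156:183,87', '-157:173,82', '-158:159,75', '-159:142,67', '-160:125,60', '-161:111,54', '-162:100,50', '-163:90,47', '-164:81,47', '-165:72,47', '-166:63,48', '-167:55,48', '-168:49,49', '-169:44,49', '-170:41,49', '-171:40,50', '-172:40,51', '-173:41,52']
```

```bash
python3 -m jog '[[1,-0.03,-0.01,0,0,0,0],[1,-0.06,-0.015,0,0,0,0],[1,-0.06,-0.015,0,0,0,0],[1,-0.06,-0.015,0,0,0,0],[1,-0.06,-0.015,0,0,0,0]]'
python3 chk.py c7
```

```text
time: 10.15
ee_pos: [0.5396, 0.0169, 0.0634]
tcp_rot: [-90.0, -0.3, 13.8]
wrist_force: [8.4, 3.2, 1.4]
opening: 0.0096
[-0.15486333 -0.00017042  0.06337726] [8.40299746 3.18724799 1.37495642] 0.009646059323795336
travel by TCP 0.08162333004748978
top 29 [-159.4 -157.8 -150.1 -127. ]
top +y 13 [-159.1 -157.4 -150.9 -123. ]
side 1 [-159.4 -159.4 -159.4 -159.4]
side +y 79 [-160.2 -159.2 -153.8 -138.7]
```

```bash
python3 -m jog '[[1,0,0,0,0,0,0],[1,0,0,0,0,0,0],[1,0,0,0,0,0,0],[1,0,0,0,0,0,0],[1,0,0,0,0,0,0]]'
python3 - <<'E'
from h import *
o=bot.get_obs(); print(-.07324-w2c(o['ee_pos'])[0])
p,d=cam("side"); a=np.load("/tmp/top.npz")["p"]; b,_=cam("top"); save("f_top",b)
for c in range(320,325): print(c,a[207:214,c,0],b[207:214,c,0])
Q=w2c(cloud("side",d)); s=((Q>[-.2,0,.005])&(Q<[-.17,.1,.03])).all(-1); print("gate z",np.nanmedian(Q[s][:,2]))
E
```

```text
time: 10.75
ee_pos: [0.5397, 0.0169, 0.0634]
tcp_rot: [-90.0, -0.3, 13.8]
wrist_force: [7.9, 1.9, 1.2]
opening: 0.0095
0.08160995605708654
320 [125 123 120 116 118 119 117] [112 115 110 114 103 106 102]
321 [122 121 117 165 177 127 116] [110 108 110 146 155 119 104]
322 [120 121 159 242 216 134 116] [105 106 142 218 189 117 101]
323 [158 113 184 255 217 131 113] [139 102 156 240 187 118 105]
324 [225 194 222 252 178 113 107] [193 168 194 238 157 101  96]
gate z 0.016556912753374738
```

View pics/f_top.png

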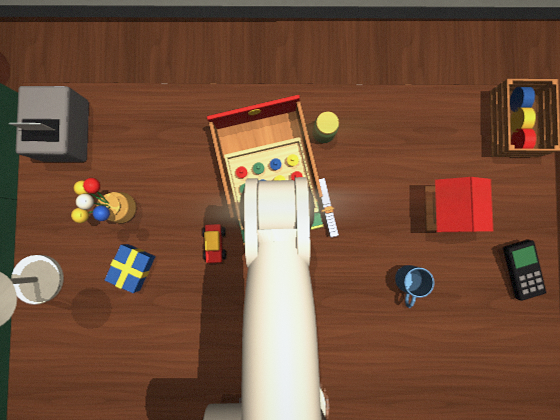

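```bash
python3 -c "
from workcell import bot
print(bot.job_done())"
```

```text
the job is handed in; nothing more can be done
None
```

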